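Close up the bench leak tester and start the test

ROBOT

A 6-joint arm with a two-finger parallel gripper is mounted at the origin on the work surface. World frame = base frame: x ahead of the robot, y to its left, z up, the work surface at z = 0. Lengths are in m, angles in rad, forces in N, time in s.
With the tool pointing down it reaches from about 0.4 to 0.825 m from the base axis. Payload 7 kg.
Tool frame: the origin (TCP) lies at the very end of the fingers, on their centre line; the grasp point (between the pads) lies ctrl.hold_point_z behind it (ctrl.hold_point_z is the distance from the TCP to the grasp point, in m); z points along the fingers, y is the direction in which the jaws open and shut (so a half turn about z gives the same grasp; the last joint's range is limited). The gripper opens to 85 mm and grips with 20 to 120 N. Pads are 22 mm wide; open, the fingers measure 114 mm over their backs; the gripper's body (76 mm by 85 mm) begins 54 mm behind the grasp point. The pads swing forward as they close: fully open they stand 13 mm farther back than shut.
Start: joints at [-1.035, 0.359, 0.012, 0, -1.224, -0.288], TCP at [0.166, -0.654, 0.231] pointing down, gripper open.
Joint ranges: [-3.07, 3.07], [-1.43, 2.12], [-1.02, 1.25], [-3.03, 1.67], [-3.05, -0], [-3.03, 3.03]. Speed limits (rad/s): [2.39, 2.39, 3.01, 3.14, 3.14, 3.14].

INTERFACE

Orientations are given as a unit quaternion [w, x, y, z].
In Python, from cell import ctrl, set_gripper, kin, status, optics, order gives the robot as it stands. Calls block until the motion is done:
- ctrl.movep(position, orientation): joint-space move of the TCP to a pose.
- ctrl.servo_line(position, attitude=None, speed=0.15, stop_force=None): straight line of the TCP; attitude=None keeps the orientation; speed is the mean speed in m/s. With stop_force (N) it stops when the force on the tool has changed by that much, and returns True; else False.
- ctrl.movej(angles): joint-space move.
- set_gripper(opening, effort=None): opening from 0.0 (shut) to 1.0 (fully open); effort is the grip in N (None keeps the last); returns when the fingers have stopped.
- ctrl.wait(seconds).
- kin.ik(position, orientation): joint angles nearest the present ones, or None.
- status.read_state(): the state.
- optics.camera(name): name is "scene" or "top"; returns a dict with "img" (384x512x3 uint8, blue, green, red), "depth" (384x512 float32, m along the optical axis (not along the pixel's ray), 0 where there is no reading), "vertical_fov" (degrees; the focal length in pixels is half the picture's height over the tangent of half this angle, whatever the lens; pixels are square), "cx", "cy" (the principal point, pixels), "D" ([k1, k2, p1, p2, k3] as OpenCV has them; the pictures are not rectified), "position" and "rotation" of the camera in the world. Camera axes: x right, y down, z forward; pixel columns grow to the right and rows downward; lengths in m; the calibration is good to about 2 mm. A picture is of the moment at which its call begins.
A pose or a line that the arm cannot do raises ctrl.IKError and nothing moves.
- order.finish_job(): hands the job in, once; it reports no verdict.
Trained networks look in a picture, given as the dict that the camera call returned (one of the last four; its "shot" number tells which), for a name from the list of things; names that differ only in an ending like _2 or _b are one class to them, and where a whole thing is asked for, a point or a joint stands for the part that bears it (a point fixed in the world has none). Each returns a list of dicts, best first, with "confidence" (0 to 1); they miss things now and then, are a little off and sometimes report something else, mostly with a low value. They report only what shows in the picture. A call takes as long as a camera call.
- optics.search_frame(picture, thing): "bbox" ([left, top, width, height] in pixels, round what is visible of it).
- optics.landmark_of(picture, thing): "position" ([column, row] in pixels: a listed point, or the origin of a listed thing).
The state is a dict: "t": time; "q": joint angles; "joint_vel": joint speeds; "joint_efforts": joint torques, N m; "ee_pos": TCP position; "tool_rot": TCP orientation; "contact_force": force on the tool from outside, world axes, zero at the start; "torque": the same for the moment, N m; "width": opening from 0.0 (shut) to 1.0 (fully open).
Only numpy, scipy, OpenCV 4.12 (cv2) and the standard library are available. Lean on these libraries where they do the work, as an engineer would, in place of code of your own. Each camera call takes 0.05 s, during which the arm holds its last target.

TASK

Start a leak test on the flange that is already lying in the tester: with the fingertips push the loaded slide fully home into the tester, then push the clear guard fully shut over it, then press the small flat start button all the way down and let it come up again. Do not slam the slide or the guard, do not pick anything up, keep the flange lying flat in its tray, do not press the mushroom stop button, and leave everything else on the bench where it is.

Things in the scene. Friction and masses are not known exactly. Their poses are not given: they have to be found in the camera images.
- tester: Bench leak tester fixed to the table, a blue housing 200 mm deep (x), 300 mm wide (y) and 100 mm high, with a grey instrument housing (34 mm deep, top at 146 mm) along its rear edge. Origin: centre of its underside; its x axis points from its front to its rear, y to its left, z up. The left half is an open-topped chamber, which the slide enters through the front and which the guard covers. It is turned by up to 0.22 rad.
- carriage (a joint): How far the aluminium slide that carries the flange stands out of the tester's front, in m: 0 fully home, at most 0.1. It moves along the tester's x axis (pushed home towards +x of the tester), with about 2 N of friction, and stays where it is left. A hard stop ends it at 0.
- carriage_face (a point): Point on the outer, front face of the slide's upright aluminium front plate, which is pushed; midway across it, 25 mm below its top edge and 95 mm above the table. The plate is 136 mm wide (tester's y), 100 mm high (from 20 to 120 mm above the table) and 12 mm thick. Axes as the tester's. At home the plate lies 2 mm in front of the housing and its face 14 mm; the housing's top with the guard on it is at most 107 mm above the table there.
- cover (a joint): How far the clear guard stands open, in m: 0 fully shut over the chamber, at most 0.13. It slides on the tester's top along the tester's y axis (shut towards +y, to the tester's left), with about 1.5 N of friction, and stays where it is left. A hard stop ends it at 0.
- cover_rail (a point): Middle of the top edge of the aluminium rail by which the guard is pushed; it stands upright on the guard's right-hand end: 110 mm long (tester's x), 12 mm thick (tester's y: faces 6 mm either side of this point), 34 mm tall, its top 135 mm above the table. The guard plate below it is 4 mm thick (146 mm wide, 150 mm deep, aluminium strips 6 mm thick along its edges, its top at most 107 mm above the table) and ends 5 mm beyond the rail's right face. Axes as the tester's.
- control_box: Grey control box fixed to the table, 160 mm (x) by 90 mm (y) by 55 mm high, on the left or the right of the tester, opposite the bolt bin; turned by up to 0.3 rad. Origin: centre of its underside. The start button is at its x = -42 mm, the stop button at x = +42 mm.
- start_top (a point): Centre of the top of the start button: the small, flat, black one (26 mm across, standing 10 mm proud of a steel collar 34 mm across), 71 mm above the table when up.
- start (a joint): How far the start button is pressed, in m: 0 up, 0.006 fully down (about 5 N); a spring brings it back up.
- stop_top (a point): Centre of the top of the mushroom stop button: the wide one (40 mm across), 84 mm above the table. Not to be pressed.
- stop (a joint): How far the mushroom stop button is pressed, in m: 0 up, 0.006 down.
- flange: Turned steel flange under test, lying loose anywhere in the slide's tray: disc 90 mm across and 12 mm thick with a hub, 40 mm high in all, 0.28 to 0.46 kg. It rides with the slide. Origin: centre of its underside.
- tray_middle (a point): Middle of the slide's shallow tray, on its floor, 30 mm above the table; axes as the tester's. The tray is 160 mm long (x) and 116 mm wide (y) inside, with rims 12 mm high.
- spare_flange: Another flange of the same shape, loose on the table in front of the tester's right half. Bystander. Origin: centre of its underside.
- socket: Steel wrench socket, 28 mm across, 34 mm high, standing loose on the table off the tester's front left corner. Bystander. Origin: centre of its underside.
- bolt_bin: Grey open bin of bolts, 160 by 90 by 50 mm, fixed to the table on the side opposite the control box. Origin: centre of its underside.
- screwdriver: Screwdriver lying near the robot on its right, bystander.
- dish: Plastic bowl, 110 mm across, 45 mm high, to the left of the tester, bystander.
- oil: Bottle, 52 mm across, 130 mm high, to the right of the tester, bystander.

How it is judged:
On the way, in this order (a step that is already met when the one before it is completed fails the run):
1. the slide is fully home (within 4 mm) (value of joint carriage below 0.004 m), for 0.2 s.
2. the guard is fully shut (within 4 mm), the slide still home (value of joint each of cover, carriage below 0.004 m), for 0.2 s.
3. the start button is pressed down at least 4.5 of its 6 mm (all of step 2 and value of joint start above 0.0045 m), for 0.05 s.
At the end, for the whole second after the job is handed in: The slide and the guard are both within 4 mm of their closed stops, both buttons are up again, and the flange lies still and flat on the slide's tray (all of step 2 and value of joint each of start, stop below 0.0015 m and x of flange in the frame of tray_middle between -0.042 and 0.042 m and y of flange in the frame of tray_middle between -0.022 and 0.022 m and z of flange in the frame of tray_middle below 0.008 m and angle between flange's own z axis and vertical below 0.15 rad and linear speed of flange below 0.02 m/s); the robot touches nothing.
It fails at once if out of order: the guard is pushed on before the slide is home, or the start button pressed before both are shut ((value of joint carriage above 0.006 m and value of joint cover below 0.05 m) or (value of joint start above 0.003 m and value of joint any of carriage, cover above 0.006 m)).
It fails at once if the mushroom stop button is pressed (value of joint stop above 0.003 m).
It fails at once if the slide or the guard is slammed (faster than 0.4 m/s) (velocity of joint any of carriage, cover below -0.4 m/s).
It fails at once if the flange is lifted or knocked out of its tray (not (x of flange in the frame of tray_middle between -0.042 and 0.042 m and y of flange in the frame of tray_middle between -0.022 and 0.022 m and z of flange in the frame of tray_middle below 0.008 m and angle between flange's own z axis and vertical below 0.15 rad)).
It fails at once if a bystander is moved by more than 20 mm (distance of any of spare_flange, socket, screwdriver, dish, oil from where it was at the start of the episode above 0.02 m).
It also fails if it takes over 51 s, if anything falls off the work surface, if the arm or the gripper's body presses on something with over 40 N, if the wrist force passes 120 N, or if a joint passes its speed limit or range.

## Working session

There is one attempt and no reset: what is moved stays moved. The work goes in short steps, each a Python script; the robot and the scene stay as the last script left them, time stands still between calls to the robot, and variables do not carry over. Pictures are saved under pics/ and viewed, and the job is handed in when it is done.

```bash
ls; mkdir -p pics
cat > h.py <<'E'
import numpy as np, cv2
from cell import ctrl,set_gripper,kin,status,optics,order
def K(p):
    f=p["img"].shape[0]/2/np.tan(np.radians(p["vertical_fov"])/2)
    return np.array([[f,0,p["cx"]],[0,f,p["cy"]],[0,0,1.]])
def R(p):
    r=np.array(p["rotation"],float)
    if r.shape==(3,3): return r
    from scipy.spatial.transform import Rotation
    return Rotation.from_quat([r[1],r[2],r[3],r[0]]).as_matrix()
def ray(p,uv):
    n=cv2.undistortPoints(np.array(uv,float).reshape(1,1,2),K(p),np.array(p["D"],float)).ravel()
    return np.array(p["position"]),R(p)@np.array([n[0],n[1],1.])
def at_z(p,uv,z):
    o,d=ray(p,uv); return o+d*(z-o[2])/d[2]
def at_depth(p,uv):
    o,d=ray(p,uv); u,v=int(round(uv[0])),int(round(uv[1])); w=p["depth"][v-1:v+2,u-1:u+2]; w=w[w>0]
    return o+d*np.median(w) if len(w) else None
def tri(a,b):
    (o1,d1),(o2,d2)=a,b
    s=np.linalg.lstsq(np.c_[d1,-d2],o2-o1,rcond=None)[0]
    x,y=o1+s[0]*d1,o2+s[1]*d2
    return (x+y)/2,np.linalg.norm(x-y)
def proj(p,X):
    r=R(p).T; t=-r@np.array(p["position"])
    return cv2.projectPoints(np.array(X,float).reshape(-1,1,3),cv2.Rodrigues(r)[0],t,K(p),np.array(p["D"],float))[0].reshape(-1,2)
E
python3 - <<'E'
from h import *
np.set_printoptions(precision=4,suppress=True)
P={n:optics.camera(n) for n in("scene","top")}
for n,p in P.items():
    cv2.imwrite(f"pics/{n}0.png",p["img"]); print(n,p["position"],p["rotation"],p["vertical_fov"],p["D"])
Z=dict(tester=0,carriage_face=.095,cover_rail=.135,control_box=0,start_top=.071,stop_top=.084,flange=.03,tray_middle=.03,spare_flange=0,socket=0,bolt_bin=0,screwdriver=0,dish=0,oil=0)
for t,z in Z.items():
    L={n:optics.landmark_of(p,t) for n,p in P.items()}
    for n,l in L.items():
        for d in l[:2]: print(t,n,d["position"],round(d["confidence"],2),at_z(P[n],d["position"],z),at_depth(P[n],d["position"]) )
    if L["scene"] and L["top"]: print("   tri",*tri(*[ray(P[n],L[n][0]["position"]) for n in P]))
print(status.read_state(),ctrl.hold_point_z)
E
```

```text
pics
scene [1.1304 0.2068 0.707 ] [-0.2391  0.5412  0.7347 -0.3319] 53.32737194010826 [-0.0114  0.      0.      0.      0.    ]
top [0.37   0.008  0.8842] [-0.0442  0.7104 -0.7001  0.0563] 57.92687930723403 [-0.0479  0.      0.      0.      0.    ]
tester scene [247.7, 284.8] 0.61 [0.6669 0.0468 0.    ] [0.7598 0.0789 0.1417]
tester scene [97.3, 251.9] 0.44 [ 0.6846 -0.3238 -0.    ] [ 0.7038 -0.301   0.0304]
tester top [245.1, 131.8] 0.74 [0.6585 0.0368 0.    ] [0.6247 0.0335 0.1034]
tester top [216.4, 156.0] 0.6 [0.5915 0.1104 0.    ] [0.565  0.0982 0.1056]
   tri [ 0.6609  0.0408 -0.0105] 0.007453174602098614
carriage_face scene [294.9, 203.1] 0.92 [0.4823 0.1043 0.095 ] [0.4863 0.105  0.0988]
carriage_face top [213.8, 199.2] 0.86 [0.4662 0.1021 0.095 ] [0.4731 0.1089 0.0382]
carriage_face top [404.4, 165.3] 0.62 [ 0.5537 -0.3438  0.095 ] [ 0.5568 -0.3496  0.0819]
   tri [0.468  0.1029 0.0818] 0.0016619235197002122
cover_rail scene [217.5, 225.5] 0.56 [ 0.6365 -0.0261  0.135 ] [ 0.636  -0.0264  0.1344]
cover_rail top [401.7, 167.6] 0.66 [ 0.539  -0.3195  0.135 ] [ 0.5511 -0.3429  0
[... 2559 characters left out ...]
 0.0036]
   tri [ 0.7041  0.3131 -0.0117] 0.00210533067008863
oil top [379.5, 122.1] 0.87 [ 0.6935 -0.3237  0.    ] [ 0.6736 -0.3033  0.0545]
oil top [361.8, 280.7] 0.56 [ 0.277  -0.2639  0.    ] [ 0.2782 -0.2602  0.0119]
{'t': 1.5, 'q': array([-1.0349,  0.3586,  0.0119,  0.    , -1.2241, -0.2881]), 'joint_vel': array([ 0.0016, -0.0011,  0.0002,  0.001 ,  0.0001,  0.0004]), 'joint_efforts': array([  0.0014, -58.2966,  29.3662,   6.9417,  -0.0006,   0.0001]), 'ee_pos': array([ 0.1655, -0.6544,  0.2313]), 'tool_rot': array([-0.    , -0.1236,  0.9923,  0.    ]), 'contact_force': array([-0.6704,  1.0256,  0.5825]), 'torque': array([-0.0493,  0.0053,  0.0416]), 'width': 0.9984027163462922} 0.0187
```

View pics/scene0.png

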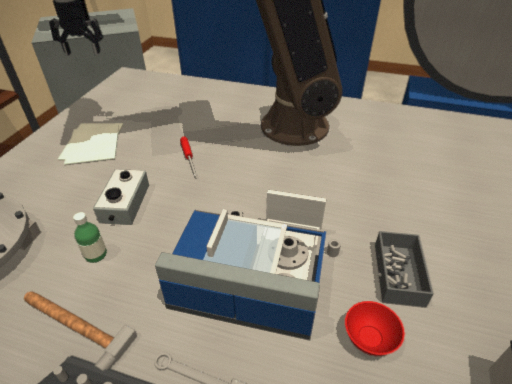

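View pics/top0.png

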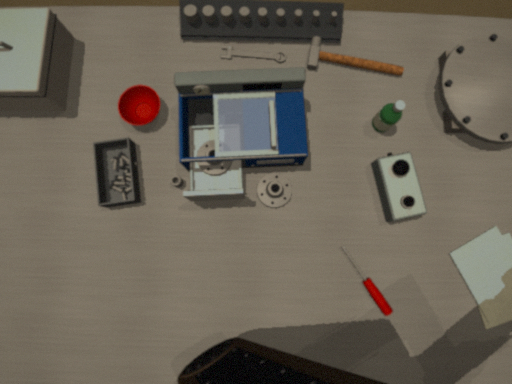

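The scene view shows the tester with its slide plate at about (295,208), the rail at (217,230), and the control box on the robot's right at (123,195). In the top view the plate edge is at (213,197), the rail at (272,122), start at (408,201) and stop at (401,168). Next I'll refine these from depth.

```bash
cat >> h.py <<'E'
def cloud(p):
    h,w=p["depth"].shape; u,v=np.meshgrid(np.arange(w),np.arange(h)); 
    n=cv2.undistortPoints(np.stack([u,v],-1).reshape(-1,1,2).astype(float),K(p),np.array(p["D"],float)).reshape(-1,2)
    d=p["depth"].ravel(); X=np.c_[n*d[:,None],d]@R(p).T+np.array(p["position"])
    return X[d>0]
def box(X,lo,hi): return X[((X>lo)&(X<hi)).all(1)]
def rect(X):
    (c,s,a)=cv2.minAreaRect(X[:,:2].astype(np.float32)*1000); return np.round(c,1),np.round(s,1),round(a,2),len(X),np.median(X,0)
def look(P=None):
    P=P or {n:optics.camera(n) for n in("scene","top")}
    for n,p in P.items():
        X=cloud(p)
        for nm,lo,hi in(("railtop",(.55,-.10,.130),(.71,.18,.142)),("platetop",(.42,.0,.112),(.56,.22,.127)),("housing top blue",(.5,-.2,.095),(.75,.25,.112)),("instr",(.6,-.2,.143),(.85,.25,.155)),
          ("boxtop",(.38,-.48,.050),(.65,-.25,.0585)),("start",(.40,-.45,.067),(.51,-.28,.080)),("stop",(.51,-.45,.076),(.63,-.28,.095))):
            Y=box(X,lo,hi)
            if len(Y)>5: print(n,nm,*rect(Y))
    return P
E
python3 - <<'E'
from h import *
np.set_printoptions(precision=4,suppress=True)
P=look()
im=P["top"]["img"][60:240,150:450]; cv2.imwrite("pics/topz.png",cv2.resize(im,None,fx=2.6,fy=2.6,interpolation=cv2.INTER_CUBIC))
im=P["scene"]["img"][150:340,80:360]; cv2.imwrite("pics/scenez.png",cv2.resize(im,None,fx=2.8,fy=2.8,interpolation=cv2.INTER_CUBIC))
E
```

```text
scene railtop [640.7 -25.8] [110.7  11.8] 3.79 236 [ 0.6452 -0.025   0.134 ]
scene platetop [481.3 104.6] [ 14.9 135.1] 3.99 333 [0.4835 0.1066 0.1182]
scene housing top blue [659.7  44.5] [196.7 300.6] 3.28 5030 [0.6373 0.023  0.1038]
scene instr [743.9  50. ] [ 39.8 297.7] 4.23 2517 [0.7463 0.0589 0.1454]
scene boxtop [ 514.7 -351.4] [164.1  91.3] 12.4 1112 [ 0.5193 -0.3409  0.0547]
scene start [ 474.3 -359.7] [23.1 23.4] 60.41 52 [ 0.4753 -0.3588  0.0696]
scene stop [ 558.  -339.5] [34.7 35.5] 66.38 124 [ 0.5597 -0.3394  0.0804]
top railtop [637.7 -28.4] [109.8  12. ] 3.58 244 [ 0.637  -0.028   0.1336]
top platetop [480.1 103.1] [ 12.5 136.5] 3.76 341 [0.4794 0.1018 0.1186]
top housing top blue [645.2  41.8] [168.1 301.5] 3.81 6519 [0.6444 0.0134 0.1029]
top instr [740.8  47.2] [ 39.1 298.2] 3.76 1591 [0.7429 0.0483 0.1448]
top boxtop [ 513.3 -353. ] [160.8  92.7] 12.65 1884 [ 0.5103 -0.3477  0.0544]
top start [ 472.5 -363.5] [24.1 24.3] 21.1 88 [ 0.4721 -0.3634  0.0697]
top stop [ 554.5 -344.3] [37.8 37.6] 85.02 191 [ 0.5533 -0.3427  0.08  ]
```

View pics/topz.png

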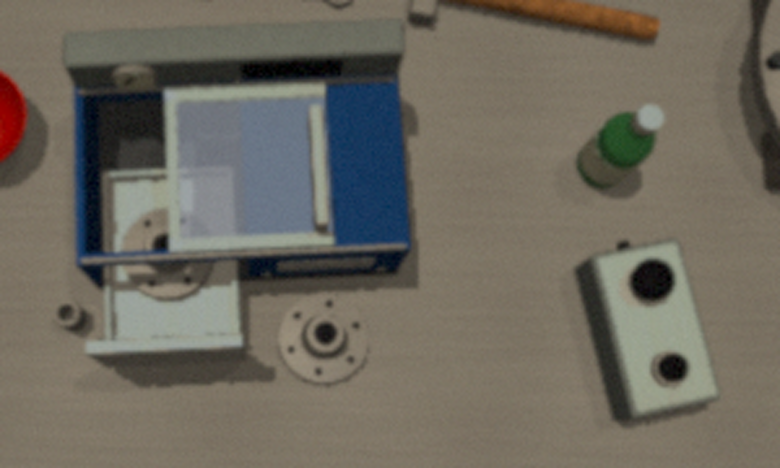

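View pics/scenez.png

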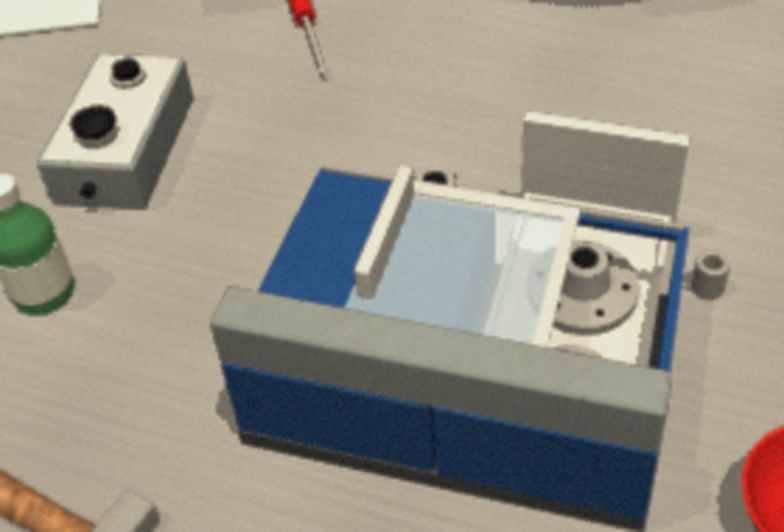

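Both cameras agree to about 3 mm. Tester yaw is about 3.8°, with the carriage about 65 mm out. I'll push the slide now, gripper shut and force-limited.

```bash
cat >> h.py <<'E'
YAW=np.radians(3.8); EX=np.array([np.cos(YAW),np.sin(YAW),0]); EY=np.array([-np.sin(YAW),np.cos(YAW),0])
def down(ps): a=np.pi/2+ps/2; return np.array([0,np.cos(a),np.sin(a),0])
Q=down(YAW)
def st(m=""):
    s=status.read_state(); print(m,round(s["t"],2),np.round(s["ee_pos"],4),"F",np.round(s["contact_force"],1))
    return s
E
python3 - <<'E'
from h import *
set_gripper(0.0,30)
pc=np.array([.4807,.1038,0]); 
a=pc-.045*EX
ctrl.movep([a[0],a[1],.2],Q); st("above")
ctrl.servo_line([a[0],a[1],.09],speed=.12); s=st("down")
b=a+.14*EX
hit=ctrl.servo_line([b[0],b[1],.09],speed=.05,stop_force=10); s=st(hit)
print("travel",(s["ee_pos"]-[*a[:2],.09])@EX)
P=look(); cv2.imwrite("pics/top1.png",P["top"]["img"]);cv2.imwrite("pics/scene1.png",P["scene"]["img"])
E
```

```text
above 5.19 [0.436  0.1005 0.2   ] F [ 0.  -0.5  0.2]
down 6.26 [0.4362 0.1011 0.0905] F [0.5 0.7 0.3]
True 8.06 [0.5323 0.1066 0.0891] F [ 0.1 -0.3 -0.5]
travel 0.09667715025053895
scene railtop [639.6 -25.8] [110.7  12.5] 3.23 242 [ 0.64452649 -0.02481445  0.13387896]
scene platetop [539.9 108.7] [ 36.7 135.5] 2.37 418 [0.55178476 0.10949952 0.11873152]
scene housing top blue [649.5  43.7] [218.7 299.7] 3.57 5276 [0.63436032 0.02817583 0.10380244]
scene instr [743.7  50.5] [ 41.2 298.3] 4.34 2533 [0.74636163 0.06079455 0.14535058]
scene boxtop [ 515.8 -351.3] [161.9  91.3] 12.8 1098 [ 0.51956745 -0.34040497  0.05472966]
scene start [ 474.3 -361. ] [23.7 22.6] 12.75 47 [ 0.4756599  -0.35907879  0.06974539]
scene stop [ 557.6 -341.8] [33.4 34.4] 68.03 124 [ 0.55967164 -0.33893774  0.0803999 ]
top railtop [638.  -28.4] [109.1  11.9] 3.61 244 [ 0.63690312 -0.02796563  0.13342091]
top platetop [543.3  67.2] [12.1 59.9] 22.33 25 [0.55155295 0.04528875 0.11861782]
top housing top blue [630.2   0.9] [203.4 223.3] 4.09 5444 [ 0.64977909 -0.00495489  0.1029915 ]
top instr [745.6  10.8] [ 34.1 225.2] 3.99 1159 [0.74527541 0.01003423 0.14478513]
top boxtop [ 513.6 -353. ] [160.8  92.7] 12.7 1894 [ 0.51020157 -0.34758056  0.05440965]
top start [ 472.5 -363.1] [23.5 25.7] 26.52 87 [ 0.47211857 -0.36309423  0.06937779]
top stop [ 554.  -344.7] [37.6 37.2] 68.72 184 [ 0.55352    -0.34284125  0.08018942]
```

The plate now looks home at x≈0.551. The residual force is zero, so I'll push again gently to confirm the hard stop.

Run:
```python
from h import *
s=st(); p=s["ee_pos"]
b=p+.02*EX
hit=ctrl.servo_line([b[0],b[1],.09],speed=.02,stop_force=18); s2=st(hit)
print("travel",(s2["ee_pos"]-p)@EX)
a=s2["ee_pos"]-.05*EX
ctrl.servo_line([a[0],a[1],.09],speed=.15); ctrl.servo_line([a[0],a[1],.2],speed=.2); st()
P=look(); cv2.imwrite("pics/top1.png",P["top"]["img"]);
im=P["scene"]["img"][150:340,80:360]; cv2.imwrite("pics/scene1.png",cv2.resize(im,None,fx=2.8,fy=2.8,interpolation=cv2.INTER_CUBIC))
```

```text
8.16 [0.5321 0.1065 0.089 ] F [ 0.  -1.1  0.2]
True 8.59 [0.5322 0.1059 0.0884] F [-0.6 -0.1  0.3]
travel 4.383271068249186e-05
 9.78 [0.4823 0.1025 0.1995] F [-0.6 -0.6 -0.3]
scene railtop [640.  -25.7] [108.6  12.5] 2.88 238 [ 0.64531339 -0.02517499  0.1339481 ]
scene platetop [550.2 109. ] [ 14.8 135.5] 3.97 366 [0.55250665 0.11275414 0.11863239]
scene housing top blue [657.3  44.4] [201.7 299.6] 3.39 5280 [0.63395198 0.02824416 0.10381317]
scene instr [742.7  49.8] [ 40.8 298.9] 3.84 2515 [0.74620143 0.05971689 0.14535609]
scene boxtop [ 515.1 -351.4] [163.9  90.6] 13.16 1121 [ 0.52092174 -0.3403279   0.05477513]
scene start [ 475.1 -360. ] [20.6 25.5] 17.4 50 [ 0.47406285 -0.35858005  0.07000829]
scene stop [ 557.6 -340.7] [32.2 36.7] 66.36 119 [ 0.55962597 -0.33962073  0.08037643]
top railtop [637.7 -28.5] [109.3  11.9] 3.87 244 [ 0.63643981 -0.02799923  0.13369299]
top platetop [552.4  61.2] [12.3 41. ] 2.68 108 [0.55096622 0.06009332 0.11856351]
top housing top blue [640.5  10.9] [181.5 242.4] 4.27 5906 [0.64752093 0.00326089 0.10312288]
top instr [742.3  22.9] [ 39.4 249.7] 3.61 1313 [0.7448411  0.02370062 0.14484093]
top boxtop [ 513.3 -353. ] [161.   91.5] 12.18 1898 [ 0.5092927  -0.34814134  0.05442385]
top start [ 472.7 -363.7] [23.5 25.6] 27.34 89 [ 0.47235104 -0.36329013  0.06927941]
top stop [ 554.7 -344.2] [35.5 39.1] 26.94 183 [ 0.55328931 -0.34264323  0.08056728]
```

View pics/scene1.png

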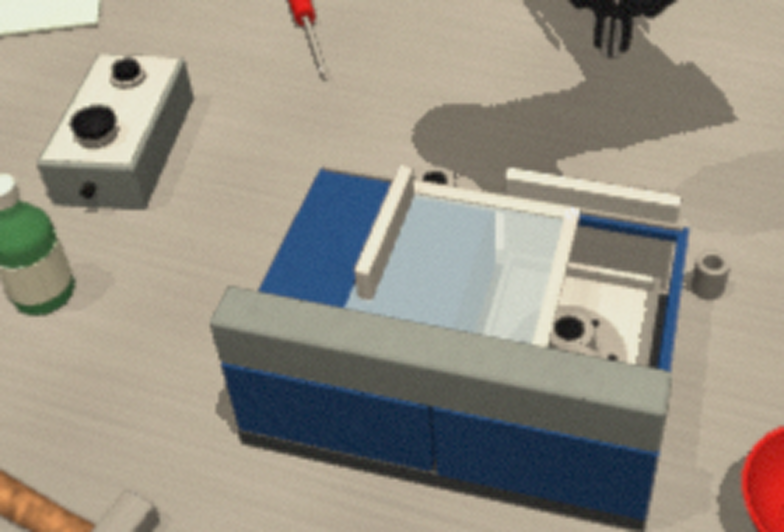

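The slide is home: the second push met 18 N with no travel, and the picture shows the plate against the housing. Next is the guard.

Run:
```python
from h import *
rc=np.array([.6393,-.0270,0]); a=rc-.05*EY
ctrl.movep([a[0],a[1],.2],Q); ctrl.servo_line([a[0],a[1],.12],speed=.12,stop_force=10); s=st("down")
b=a+.2*EY
hit=ctrl.servo_line([b[0],b[1],.12],speed=.05,stop_force=10); s=st(hit)
p=s["ee_pos"]; print("travel",(p-a)@EY)
b=p+.02*EY
hit=ctrl.servo_line([b[0],b[1],.12],speed=.02,stop_force=15); s2=st(hit)
print("travel",(s2["ee_pos"]-p)@EY)
a=s2["ee_pos"]-.03*EY
ctrl.servo_line([a[0],a[1],.12],speed=.12); ctrl.servo_line([a[0],a[1],.2],speed=.2); 
ctrl.movep([.4733,-.3615,.14],Q); st()
P=look(); cv2.imwrite("pics/top2.png",cv2.resize(P["top"]["img"][60:240,150:450],None,fx=2.6,fy=2.6))
im=P["scene"]["img"][150:340,80:360]; cv2.imwrite("pics/scene2.png",cv2.resize(im,None,fx=2.8,fy=2.8,interpolation=cv2.INTER_CUBIC))
```

```text
down 11.64 [ 0.6432 -0.0766  0.1209] F [ 0.2 -0.8 -0.2]
True 13.85 [0.6355 0.0326 0.1199] F [ 0.6 -5.1  3. ]
travel 0.10967918724376766
True 14.23 [0.6354 0.0325 0.12  ] F [ 0.5 -2.4  2.8]
travel -0.00010246542967829178
 16.68 [ 0.4741 -0.361   0.1401] F [ 0.2 -0.2 -1.3]
scene railtop [634.8  53.6] [110.2  12.5] 4.06 251 [0.63958604 0.05453088 0.13393282]
scene platetop [550.4 109.2] [ 14.9 135.9] 3.68 368 [0.5526308  0.11233422 0.11843214]
scene housing top blue [657.7  44.1] [202.6 300.2] 3.38 7004 [0.63434823 0.06233901 0.10237062]
scene instr [742.9  49.8] [ 40.5 298.7] 3.86 2515 [0.74646545 0.06024628 0.14534063]
scene boxtop [ 515.7 -351.4] [161.6  90.9] 12.62 1104 [ 0.51970101 -0.34056631  0.05469028]
scene start [ 474.5 -360.5] [23.5 21.9] 87.86 49 [ 0.47598565 -0.36047507  0.06970869]
scene stop [ 557.7 -340.2] [32.2 38.4] 69.26 125 [ 0.56013443 -0.33953379  0.08028824]
top railtop [633.1  51.7] [110.6  11.9] 3.66 249 [0.63198511 0.0516926  0.13343421]
top platetop [549.3 107.3] [ 12.9 133.6] 3.84 346 [0.54858552 0.10625396 0.11850045]
top housing top blue [638.2  41.4] [181.6 301.6] 3.85 8370 [0.64257399 0.03584754 0.10126122]
top instr [740.8  46.3] [ 39.4 295.6] 3.61 1603 [0.74307801 0.0488286  0.14484696]
```

View pics/scene2.png

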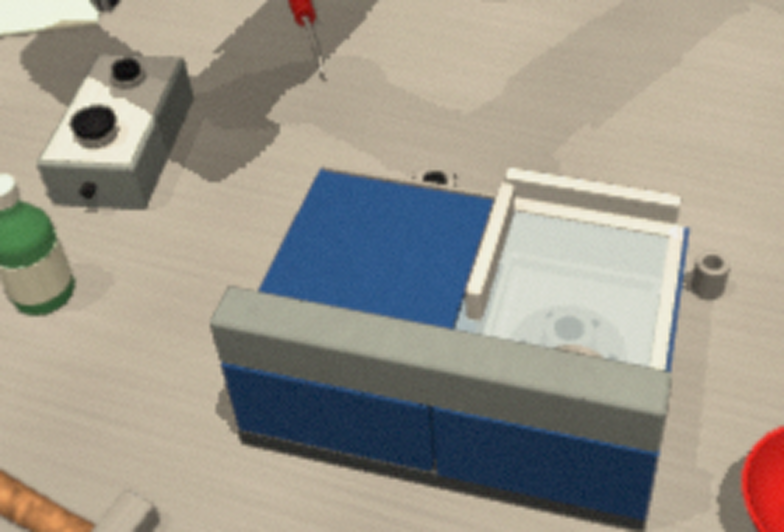

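View pics/top2.png

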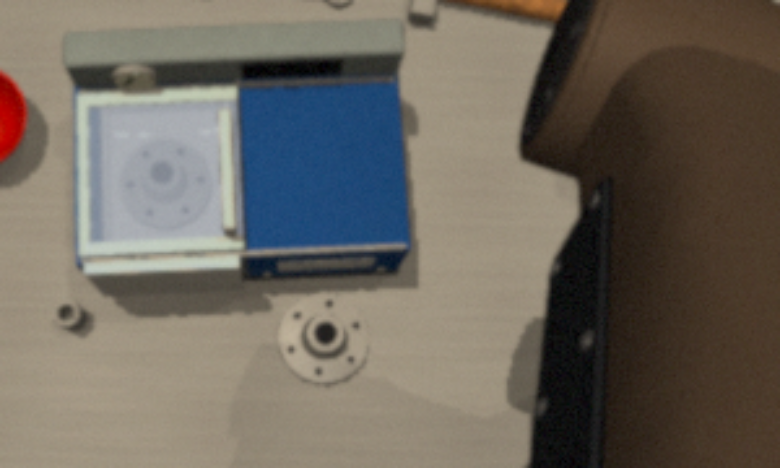

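The guard covers the whole chamber and is against its stop (rail at (228,170) in the top crop), with the slide still home. I'll press start.

Run:
```python
from h import *
x,y=.4735,-.3612
ctrl.servo_line([x,y,.085],speed=.08,stop_force=10); st("near")
hit=ctrl.servo_line([x,y,.058],speed=.02,stop_force=14); s=st(hit)
ctrl.wait(.2); s=st("hold")
ctrl.servo_line([x,y,.2],speed=.1); st()
a=[.42,-.45,.25]; ctrl.movep(a,Q); ctrl.wait(.3); st()
P=look(); cv2.imwrite("pics/top3.png",P["top"]["img"]); cv2.imwrite("pics/scene3.png",P["scene"]["img"])
```

```text
near 17.62 [ 0.4738 -0.3614  0.0853] F [0.1 0.1 0.4]
True 18.59 [ 0.4735 -0.3612  0.0651] F [-1.1  1.3  7.1]
hold 18.79 [ 0.4735 -0.3612  0.0651] F [-1.4  1.3  7.4]
 20.3 [ 0.4732 -0.361   0.1993] F [-0.2  0.1  0.4]
 21.13 [ 0.4204 -0.4493  0.2495] F [ 0.4 -0.2 -0.3]
scene railtop [633.9  53.6] [109.4  12.6] 4.01 254 [0.63911146 0.05451767 0.13381316]
scene platetop [550.5 109.1] [ 14.4 135.5] 3.62 370 [0.55264547 0.11365687 0.11847159]
scene housing top blue [658.1  44.3] [202.  299.6] 3.7 6999 [0.63451122 0.06228075 0.10230113]
scene instr [743.8  50.3] [ 39.8 298.4] 4.12 2531 [0.74640703 0.06038408 0.1453628 ]
scene boxtop [ 515.4 -351.6] [162.7  90.7] 12.6 1103 [ 0.52068636 -0.34048605  0.05479613]
scene start [ 474.5 -361. ] [23.3 23. ] 77.67 50 [ 0.47515176 -0.35936512  0.06970874]
scene stop [ 556.6 -341.1] [37.3 35.8] 89.76 127 [ 0.56022914 -0.33841835  0.08023843]
top railtop [633.   51.7] [110.1  11.9] 3.6 244 [0.6329428  0.05180364 0.13366896]
top platetop [549.3 107.4] [ 13.  133.7] 3.68 341 [0.54861995 0.10637528 0.11843162]
top housing top blue [638.6  41.1] [182.4 301.9] 4.0 8381 [0.64225643 0.03620235 0.10134028]
top instr [740.6  46. ] [ 39.5 296.4] 3.74 1602 [0.74293912 0.0489258  0.1448058 ]
top boxtop [ 513.8 -353.1] [161.4  92.8] 12.3 1885 [ 0.50907893 -0.34792942  0.05442858]
top start [ 472.7 -363.4] [23.4 25. ] 27.45 88 [ 0.47223419 -0.36332337  0.06972398]
top stop [ 554.9 -344. ] [38.6 35.5] 65.81 180 [ 0.55358758 -0.34271305  0.08035081]
```

View pics/scene3.png

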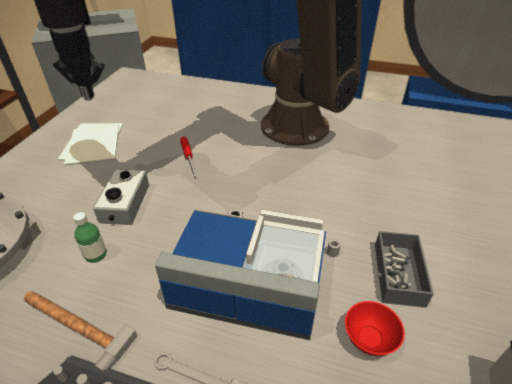

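The TCP reached 0.0651 m (5.9 mm of press) with 7 N held, and the button is up again. In the picture the slide, guard (285,245) and bystanders are in order and the gripper is clear, so I'm handing in.

```bash
python3 -c "
from h import *
order.finish_job(); st()"
```

```text
the job is handed in; nothing more can be done
the job is handed in; nothing more can be done
```

The leak test is started and the job is handed in, at about 21 s on the robot's clock. No verdict is reported.

- **Slide:** I pushed it home at 0.05 m/s. A second push met 18 N with no further travel, so it is on its hard stop.
- **Guard:** I pushed it shut the same way. A second push met 15 N with no travel, and the pictures show it covering the whole chamber.
- **Start button:** I pressed it to TCP height 0.0651 m, about 5.9 of its 6 mm, and held it with about 7 N. I then let go, and depth shows its top back at about 70 mm.
- **Final pictures:** The slide and guard are still closed. The stop button is unchanged at about 80 mm. The flange is visible through the guard and looks flat, though I did not measure its pose separately. I saw no bystander moved, but judged that by eye without measuring. The gripper is clear of everything.
- **Disagreements:** The two cameras differed by 2 to 5 mm, so I averaged them. Several network detections were wrong (cover rail, stop button, spare flange), so I used depth measurements for the rail, the plate and the buttons.

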